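# Rehang the lift-off door of the saw's switch cabinet

### The arm

A 7-joint arm with a two-finger parallel gripper is mounted at the origin on the work surface. World frame = base frame: x ahead of the robot, y to its left, z up, the work surface at z = 0. Lengths are in m, angles in rad, forces in N, time in s.
With the tool pointing down it reaches from about 0.4 to 0.875 m from the base axis. Payload 19.3 kg.
Tool frame: the origin (TCP) lies midway between the tips of the shut fingers; the grasp point (between the pads) lies 19 mm behind it; z points along the fingers, y is the line along which they close (so a half turn about z gives the same grasp; the last joint's range is limited). The gripper opens to 85 mm and grips with 20 to 120 N. Pads are 22 mm wide; open, the fingers measure 114 mm over their backs; the gripper's body (76 mm by 85 mm) begins 54 mm behind the grasp point. The pads swing forward as they close: fully open they stand 13 mm farther back than shut.
Start: joints at [-1.367, 0.521, -0.036, 1.599, 0.021, 1.021, -0.113], TCP at [0.169, 0.602, 0.231] pointing down, gripper open.
Joint ranges: [-2.91, 2.91], [-0.3, 2.13], [-1.5, 1.42], [0.17, 2.43], [-1.26, 4.41], [0.16, 1.93], [-2.52, 2.52]. Speed limits (rad/s): [1.89, 1.89, 2.39, 2.39, 3.01, 3.01, 3.01].

### API

Orientations are given as [roll, pitch, yaw] about the fixed x, y, z axes, in that order (R = Rz(yaw) Ry(pitch) Rx(roll)).
In Python, from workcell import * gives the robot as it stands. The module is installed in compiled form; this text tells all that it offers.
- The arm moves only by the tool play_rows, never from a script. Its argument "deltas" is a list of rows, each a list of 7 numbers: the shift along the tool's x, y, z in units of 500 mm (1.0 is 500 mm), then the turn, a rotation vector about the tool's x, y, z in units of 120 degrees (1.0 is 120 degrees), then the closure, from 0 (fully open) to 1 (shut). A call has 1 to 10 rows; each row is the pose to reach, as a shift and turn from the pose commanded when the call began, along the tool's axes at that moment; what a row does not reach only later rows make up. A row lasts 1/10 s, in which the tool goes at most 50 mm and 8.59 degrees, less where a joint would pass 70% of its speed; a pose out of reach is approached as far as the arm can. A call with a number of a shift or a turn outside -1 to 1 is refused whole. A call with a gripper value outside its range is refused whole. The fingers move at their own pace and stop on an object; "newtons" is the grip in N (left out, the last holds). Time passes only in rows, so rows that repeat a pose let the fingers close. It gives the time, the measured TCP pose, the force, the opening and the grip force at its end, in the units of the state.
- observe(): the state, without advancing time (a new reading comes with each control period).
- grab_frame(name): name is "scene" or "top" or "wrist"; returns the picture (384x512x3 uint8, red, green, blue); there is no depth.
- get_calibration(name): a dict with "fovy" (degrees; the focal length in pixels is half the picture's height over the tangent of half this angle, whatever the lens; pixels are square), "cx", "cy" (the principal point, pixels), "xyz" and "rotation" of the camera in the world. Camera axes: x right, y down, z forward; pixel columns grow to the right and rows downward; lengths in m; the calibration is good to about 2 mm. A picture is of the moment at which its call begins: read the wrist's pose just before it. get_calibration takes no time and is no camera call; for the wrist camera it gives the pose at the moment of the call.
- job_done(): hands the job in; it is judged then, once.
The state is a dict: "clock": time; "qpos": joint angles; "qd": joint speeds; "joint_efforts": joint torques, N m; "position": TCP position; "tool_rot": TCP orientation; "force": force on the tool from outside, world axes, zero at the start; "moment": the same for the moment, N m; "grip_width": finger opening in m; "finger_force": force on a finger pad.
Only numpy, scipy, OpenCV 4.12 (cv2) and the standard library are available. Lean on these libraries where they do the work, as an engineer would, in place of code of your own. Each camera call takes 0.05 s, during which the arm holds its last target. There are 200 camera calls.

### The job

Take the green door out of its wooden rest and hang it, standing open, back on the grey switch cabinet: lower it so that both hinge knuckles drop fully onto their two pins, let it hang, then swing it fully shut and let go. Feel for the pins instead of forcing the door down, do not bang it, and leave the other things on the bench where they are.

Things in the scene. Friction and masses are not known exactly. Their poses are not given: they have to be found in the camera images.
- cabinet: Grey steel switch cabinet fixed to the bench, 140 (x) by 120 (y) by 210 mm high. Origin: centre of its underside, at bench height; z up. Its open front is the face at y = -60 mm, looking along its own -y. Two level steel hinge arms, 10 mm thick, one above the other, stick out at its front corner on the +x side, each with an upright brass pin.
- pins_nominal_low (a point): NOMINAL foot of the lower pin on its arm's top face: cabinet x 100, y -72, z 42 mm; axes as the cabinet. Both arms are clamped in slots: in each run the pair of pins stands up to 10 mm either way from nominal along the cabinet's x (y and z are true). The true place is not reported: see or feel it. The arms are tight and will not move.
- pins_nominal_high (a point): NOMINAL foot of the upper pin, 120 mm straight above the lower one and shifted exactly as it is. Each pin: 8 mm diameter, 14 mm tall, the last 3 mm tapered to 5 mm. The arm is 16 mm wide under the pin. A knuckle lowered over 12 mm off goes down beside its pin: then it can still be nudged freely away from it.
- stop_strip (a point): Outer face of the upright black rubber strip, 10 by 130 mm, on the free-edge side of the cabinet's front (cabinet x -62, y -64 mm): it stops the shut door.
- door_mid (a point): Centre of the loose green steel door: panel 160 (x) by 16 (y) by 170 mm high (z), about 0.45 kg. x points to its hinge end, z up, -y is the outer face (yellow plate, vents). It starts upright in the rest, hinge end towards the robot's left; pinch the top edge, 85 mm above this point, from above near mid-length. Shut: x along the cabinet's x. Open at a right angle: x along the cabinet's +y.
- knuckle_low (a point): Centre of the lower mouth of the door's lower knuckle: 94 mm along the door's x from door_mid, 73 mm below it. Knuckles: 19 mm outer, 11 mm bore diameter, 20 mm high, upright axis. Hung, this mouth rests on the arm's top face (42 mm above the bench). To come in sideways keep it 60 to 110 mm above the bench: clear of the pins, yet lower knuckle under the upper arm.
- knuckle_high (a point): Centre of the lower mouth of the door's upper knuckle, 120 mm straight above knuckle_low. Hung, it rests on the upper arm's top face, 162 mm above the bench; the door then swings freely about the pins, with slight play.
- door_rest: Wooden rest fixed to the bench, 120 (x, along the slot) by 100 by 47 mm high, with a slot 20 mm wide, its floor 15 mm above the bench, in which the door stands. Origin: centre of its underside.
- spray_can: Bystander to leave alone: blue spray can, 60 mm wide, 170 mm tall. Origin: its underside.
- screw_jar: Bystander to leave alone: glass screw jar with red cap, 70 mm wide, 90 mm tall. Origin: its underside.
- wrench: Bystander to leave alone: open-ended steel wrench lying flat (the hung door passes over it). Origin: its underside.
- screwdriver: Bystander to leave alone: screwdriver lying flat. Origin: its underside.
- hammer: Bystander to leave alone: hammer lying flat. Origin: its underside.
- tape_roll: Bystander to leave alone: black roll of tape, 90 mm wide, 24 mm high, lying flat. Origin: its underside.
- mug: Bystander to leave alone: blue mug, 80 mm wide, 90 mm tall. Origin: its underside.
- door: The same door, origin at the middle of its lower edge, 85 mm below door_mid; axes as door_mid. Hung, the lower edge is 30 mm above the bench.
There are look-alikes about, which are no part of the job. What is shaped like the cabinet but pink is not meant. Of the things like the door, leave any that is blue; of the rest the larger one is meant.

How it is judged:
On the way:
1. The door hangs on both pins, fully down, standing clearly open (over 20 degrees), and the fingers have let it go (x of knuckle_low in the frame of cabinet between 0.086 and 0.114 m and y of knuckle_low in the frame of cabinet between -0.077 and -0.067 m and z of knuckle_low in the frame of cabinet between 0.039 and 0.045 m and x of knuckle_high in the frame of cabinet between 0.086 and 0.114 m and y of knuckle_high in the frame of cabinet between -0.077 and -0.067 m and z of knuckle_high in the frame of cabinet between 0.159 and 0.165 m and angle between the x axis of door_mid and the x axis of cabinet, either way round above 0.35 rad and contact force between the fingers and door below 0.2 N), for 0.2 s.
At the end, for the whole second after the job is handed in: The door hangs on both pins: each knuckle's lower mouth within 3 mm of its arm's top face and within 5 mm of the pins' line along the cabinet's y (14 mm of the nominal line along x); it is shut (its x within 0.07 rad of the cabinet's x), upright within 0.08 rad, still and released (x of knuckle_low in the frame of cabinet between 0.086 and 0.114 m and y of knuckle_low in the frame of cabinet between -0.077 and -0.067 m and z of knuckle_low in the frame of cabinet between 0.039 and 0.045 m and x of knuckle_high in the frame of cabinet between 0.086 and 0.114 m and y of knuckle_high in the frame of cabinet between -0.077 and -0.067 m and z of knuckle_high in the frame of cabinet between 0.159 and 0.165 m and angle between the x axis of door_mid and the x axis of cabinet, either way round below 0.07 rad and angle between door_mid's own z axis and vertical below 0.08 rad and linear speed of door below 0.03 m/s); the robot touches nothing.
It fails at once if The door is forced against or banged into the cabinet (over 120 N between them) (contact force between door and cabinet above 120 N).
It fails at once if A bystander is pushed more than 30 mm from its place (distance of any of spray_can, screw_jar, wrench, screwdriver, hammer, tape_roll, mug from where it was at the start of the episode above 0.03 m).
It also fails if it takes over 72 s, if anything falls off the work surface, if the arm or the gripper's body presses on something with over 40 N, if the wrist force passes 120 N, or if a joint passes its speed limit or range.

## Working session

There is one attempt and no reset: what is moved stays moved. The work goes in short steps, Python scripts to look and compute and a tool call to move; the robot and the scene stay as the last step left them, time stands still between calls to the robot, and variables do not carry over. Pictures are saved under pics/ and viewed, at most 10 in all, crops included, and the job is handed in when it is done.

Besides the shell and the picture viewer there is one more tool, called as name(argument=value, ...) on one line, values as JSON. play_rows: Moves the arm, as the interface text tells. Its arguments: {"type":"object","properties":{"deltas":{"type":"array"},"newtons":{"type":"number"}},"required":["deltas"]}

```bash
mkdir -p pics; python3 - <<'E'
from workcell import *
import cv2, numpy as np
s=observe(); print(s['clock'],s['position'],s['tool_rot'],s['grip_width'],s['force'])
for n in ["scene","top"]:
    f=grab_frame(n); cv2.imwrite(f"pics/{n}0.png",f[:,:,::-1]); np.save(f"pics/{n}0.npy",f); print(n,get_calibration(n))
E
```

```text
0.0 [0.16894961 0.60139097 0.23073004] [-3.14047233e+00  9.57753055e-05  2.86773023e+00] 0.08541222932397642 [-0.23244358  0.13774796 -0.40923274]
scene {'fovy': 50.23448487531263, 'cx': 255.28109122691188, 'cy': 194.3526200944988, 'xyz': array([1.59026876, 0.1950258 , 0.85405654]), 'rotation': array([-2.15936453, -0.00272163,  1.84847733])}
top {'fovy': 56.2289285924835, 'cx': 260.3531060331858, 'cy': 189.00494227021466, 'xyz': array([ 0.29204898, -0.08898928,  1.25999456]), 'rotation': array([-2.92486349, -0.00513253, -1.70045318])}
```

View pics/scene0.png

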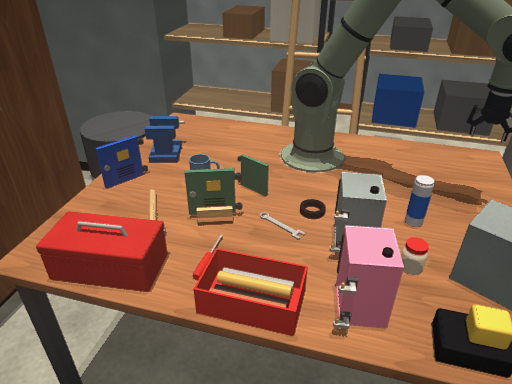

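View pics/top0.png

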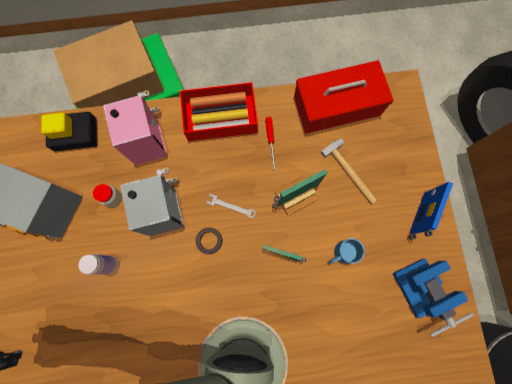

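The scene view shows the green door in its rest at about (211,190) and the grey cabinet at (360,205), with the pink look-alike in front of it. The top view shows the door's top edge near (302,187) and the cabinet top near (150,205), with its hinge arms near (165,177). Next I'll enlarge both in the top view.

```bash
cat > h.py <<'E'
import numpy as np, cv2
from scipy.spatial.transform import Rotation as R
from workcell import *
def ray(c,u,v):
    f=192/np.tan(np.radians(c['fovy'])/2)
    return R.from_euler('xyz',c['rotation']).apply([(u-c['cx'])/f,(v-c['cy'])/f,1.])
def onz(c,u,v,z):
    d=ray(c,u,v); return c['xyz']+d*(z-c['xyz'][2])/d[2]
def pix(c,p):
    f=192/np.tan(np.radians(c['fovy'])/2)
    q=R.from_euler('xyz',c['rotation']).inv().apply(np.array(p)-c['xyz']); return q[...,:2]/q[...,2:]*f+[c['cx'],c['cy']]
E
python3 - <<'E'
from h import *
f=cv2.imread('pics/top0.png')
a=cv2.resize(f[160:245,110:195],None,fx=4.7,fy=4.7,interpolation=cv2.INTER_CUBIC)
b=cv2.resize(f[155:240,260:345],None,fx=4.7,fy=4.7,interpolation=cv2.INTER_CUBIC)
cv2.imwrite('pics/crop1.png',np.hstack([a,b]))
E
```

```text
(no output)
```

View pics/crop1.png

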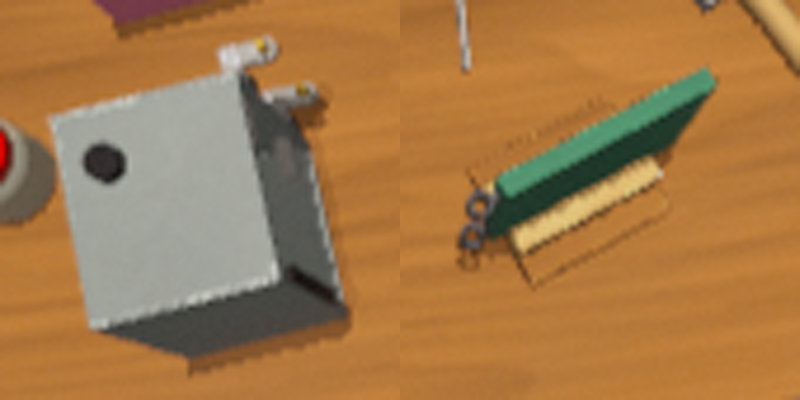

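The cabinet top quad in the crop is (50,120), (242,72), (280,278), (92,328). The upper brass pin is at (264,45) and the lower at (302,90). The door's top face runs from about (502,188) to (711,75), with the upper knuckle ring at (481,207).

```bash
python3 - <<'E'
from h import *
c=get_calibration('top')
g=lambda x,y,z,o=(110,160): onz(c,o[0]+(x+.5)/4.7-.5,o[1]+(y+.5)/4.7-.5,z)
T=[g(*p,.21) for p in [(50,120),(242,72),(280,278),(92,328)]]
print(np.round(T,4)); cen=np.mean(T,0)
e=(T[1]-T[2]+T[0]-T[3]); yx=np.arctan2(e[1],e[0]); e2=(T[0]-T[1]+T[3]-T[2]); yy=np.arctan2(-e2[0],e2[1])
print('cab',cen,yx,yy,[np.linalg.norm(T[i]-T[i-1]) for i in range(4)])
Y=(yx+yy)/2; Rc=R.from_euler('z',Y).as_matrix()
for z,p in [(.172,(264,45)),(.052,(302,90))]:
    w=g(*p,z); print('pin',w,Rc.T@(w-cen))
print('nom',cen+Rc@[.1,-.072,0])
o=(260,155)
D=[g(x-399.5,y,.185,o) for x,y in [(497,180),(508,198),(716,82),(705,68)]]
print(np.round(D,4)); m=np.mean(D,0); d=D[0]+D[1]-D[2]-D[3]
print('door',m,np.arctan2(d[1],d[0]),np.linalg.norm(d)/2)
k=g(481-399.5,207,.167,o); print('knuckle',k, np.linalg.norm(k-m))
print(observe()['qpos'])
E
```

```text
[[0.5861 0.2901 0.21  ]
 [0.602  0.1668 0.21  ]
 [0.4663 0.1527 0.21  ]
 [0.4501 0.2705 0.21  ]]
cab [0.52612359 0.22000837 0.21      ] 0.12365090473311463 0.13229264051340053 [np.float64(0.13741686445094692), np.float64(0.1243264213681435), np.float64(0.13650055642604014), np.float64(0.11889709382236437)]
pin [0.62995121 0.16022078 0.172     ] [ 0.09534835 -0.07254947 -0.038     ]
pin [0.6293563  0.16252049 0.052     ] [ 0.09505179 -0.07019263 -0.158     ]
nom [0.6344947  0.16135941 0.21      ]
[[ 0.5061 -0.1841  0.185 ]
 [ 0.4934 -0.1895  0.185 ]
 [ 0.5529 -0.3366  0.185 ]
 [ 0.5633 -0.331   0.185 ]]
door [ 0.52893482 -0.26032701  0.185     ] 1.948671575583898 0.1581976677275249
knuckle [ 0.49305964 -0.1726792   0.167     ] 0.096401073813715
[-1.36717555  0.52191847 -0.03632433  1.59991622  0.02120435  1.0211117
 -0.11274265]
```

```bash
cat >> h.py <<'E'
def rows(*ts):
    s=observe(); r=R.from_euler('xyz',s['tool_rot'])
    print('t',round(s['clock'],2),'pos',np.round(s['position'],4),'rpy',np.round(s['tool_rot'],4),'F',np.round(s['force'],1),'w',round(s['grip_width'],4),s['finger_force'])
    for x,y,z,yaw in ts:
        d=r.inv().apply(np.array([x,y,z])-s['position'])/.5
        w=(r.inv()*R.from_euler('xyz',[np.pi,0,yaw])).as_rotvec()/np.radians(120)
        print(np.round(np.r_[d,w],3).tolist())
E
python3 -c "
from h import *
rows((.3,.5,.38,2.5),(.48,.3,.38,2.2),(.52,.2,.38,1.949))"
```

```text
t 0.1 pos [0.169  0.6014 0.2308] rpy [-3.1406e+00  1.0000e-04  2.8678e+00] F [ 0.   0.2 -0.8] w 0.0854 0.0
[-0.307, -0.125, -0.298, -0.0, 0.0, 0.176]
[-0.762, -0.413, -0.298, -0.0, 0.0, 0.319]
[-0.893, -0.583, -0.298, -0.0, 0.0, 0.439]
```

play_rows(deltas=[[-0.08, -0.03, -0.1, 0, 0, 0.05, 0], [-0.16, -0.06, -0.2, 0, 0, 0.1, 0], [-0.31, -0.125, -0.3, 0, 0, 0.18, 0], [-0.31, -0.125, -0.3, 0, 0, 0.18, 0], [-0.76, -0.41, -0.3, 0, 0, 0.32, 0], [-0.76, -0.41, -0.3, 0, 0, 0.32, 0], [-0.76, -0.41, -0.3, 0, 0, 0.32, 0], [-0.76, -0.41, -0.3, 0, 0, 0.32, 0], [-0.76, -0.41, -0.3, 0, 0, 0.38, 0], [-0.89, -0.58, -0.3, 0, 0, 0.44, 0]])

```text
clock: 1.1
position: [0.4782, 0.2832, 0.3798]
tool_rot: [3.142, 0.0, 1.941]
force: [-0.4, 0.3, -0.4]
grip_width: 0.0852
finger_force: 0.0
```

```bash
python3 -c "
from h import *
rows((.529,-.1,.36,1.949),(.529,-.26,.34,1.949))"
```

```text
t 1.1 pos [0.4782 0.2832 0.3798] rpy [3.1416e+00 3.0000e-04 1.9414e+00] F [-0.4  0.3 -0.4] w 0.0852 0.0
[-0.751, -0.183, 0.04, 0.0, 0.0, -0.004]
[-1.049, -0.299, 0.08, 0.0, 0.0, -0.004]
```

play_rows(deltas=[[-0.75, -0.18, 0.04, 0, 0, 0, 0], [-0.75, -0.18, 0.04, 0, 0, 0, 0], [-0.75, -0.18, 0.04, 0, 0, 0, 0], [-0.75, -0.18, 0.04, 0, 0, 0, 0], [-0.75, -0.18, 0.04, 0, 0, 0, 0], [-0.75, -0.18, 0.04, 0, 0, 0, 0], [-0.75, -0.18, 0.04, 0, 0, 0, 0], [-0.75, -0.18, 0.04, 0, 0, 0, 0], [-1, -0.28, 0.1, 0, 0, 0, 0], [-1, -0.28, 0.1, 0, 0, 0, 0]])

```text
clock: 2.1
position: [0.5298, -0.1963, 0.3378]
tool_rot: [3.141, -0.0, 1.947]
force: [1.6, 0.5, -0.8]
grip_width: 0.0853
finger_force: 0.0
```

play_rows(deltas=[[-0.08, -0.03, 0.08, 0, 0, 0, 0], [-0.08, -0.03, 0.08, 0, 0, 0, 0], [-0.08, -0.03, 0.08, 0, 0, 0, 0]])

```text
clock: 2.4
position: [0.5299, -0.2383, 0.297]
tool_rot: [-3.139, -0.001, 1.944]
force: [0.1, 0.4, 1.5]
grip_width: 0.0857
finger_force: 0.0
```

```bash
python3 - <<'E'
from h import *
rows((.529,-.26,.22,1.949))
c=get_calibration('wrist'); f=grab_frame('wrist'); cv2.imwrite('pics/w1.png',f[:,:,::-1]); print(c)
print(pix(c,np.array([[.529,-.26,.185],[.493,-.173,.167]])))
E
```

```text
t 2.4 pos [ 0.5299 -0.2383  0.297 ] rpy [-3.1393e+00 -1.1000e-03  1.9440e+00] F [0.1 0.4 1.5] w 0.0857 0.0
[-0.04, -0.017, 0.154, -0.001, -0.001, -0.002]
{'fovy': 62.821284939430335, 'cx': 254.44675572444226, 'cy': 188.22036954536554, 'xyz': array([ 0.50356277, -0.17060279,  0.43925446]), 'rotation': array([2.85307187e+00, 2.34527012e-03, 3.73401099e-01])}
[[244.74967228 207.24457182]
 [242.29452171  92.86065753]]
```

View pics/w1.png

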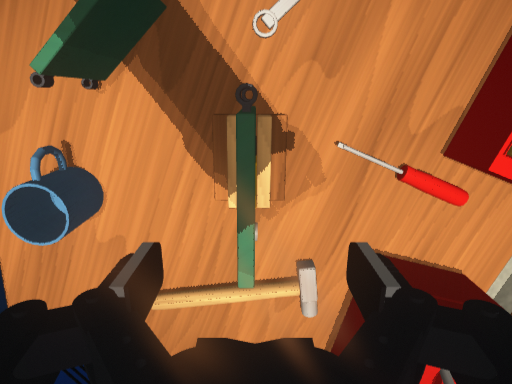

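In the wrist view the door's top edge runs straight down the image from (246,112) to (246,288), with the knuckle ring at (247,96). This matches my estimate.

```bash
python3 - <<'E'
from h import *
c=get_calibration('wrist')
a,b,k=onz(c,246,111,.185),onz(c,246,288,.185),onz(c,247,96,.167)
d=a-b; y=np.arctan2(d[1],d[0]); m=(a+b)/2; print(a,b,k,y,m)
rows((m[0],m[1],.25,y),(m[0],m[1],.15,y))
E
```

```text
[ 0.50211275 -0.18345109  0.185     ] [ 0.55995274 -0.33366985  0.185     ] [ 0.49838611 -0.17277809  0.167     ] 1.9383386242994622 [ 0.53103274 -0.25856047  0.185     ]
t 2.45 pos [ 0.5307 -0.2371  0.2981] rpy [-3.1409e+00 -7.0000e-04  1.9459e+00] F [-0.2  0.3  1.2] w 0.0854 0.0
[-0.04, -0.015, 0.096, -0.0, -0.0, 0.004]
[-0.04, -0.015, 0.296, -0.0, -0.0, 0.004]
```

play_rows(deltas=[[-0.04, -0.015, 0.06, 0, 0, 0.004, 0], [-0.04, -0.015, 0.13, 0, 0, 0.004, 0], [-0.04, -0.015, 0.21, 0, 0, 0.004, 0], [-0.04, -0.015, 0.27, 0, 0, 0.004, 0], [-0.04, -0.015, 0.296, 0, 0, 0.004, 0], [-0.04, -0.015, 0.296, 0, 0, 0.004, 0.3], [-0.04, -0.015, 0.296, 0, 0, 0.004, 0.5], [-0.04, -0.015, 0.296, 0, 0, 0.004, 0.7], [-0.04, -0.015, 0.296, 0, 0, 0.004, 1], [-0.04, -0.015, 0.296, 0, 0, 0.004, 1]], newtons=80)

```text
clock: 3.45
position: [0.5314, -0.259, 0.1513]
tool_rot: [3.141, 0.001, 1.938]
force: [-5.1, 0.4, 13.7]
grip_width: 0.0149
finger_force: 77.8
```

play_rows(deltas=[[0, 0, 0, 0, 0, 0, 1], [0, 0, 0, 0, 0, 0, 1], [0, 0, 0, 0, 0, 0, 1]])

```text
clock: 3.75
position: [0.531, -0.2591, 0.1513]
tool_rot: [3.141, 0.0, 1.938]
force: [-3.9, 0.7, 13.1]
grip_width: 0.0149
finger_force: 78.5
```

play_rows(deltas=[[0, 0, -0.02, 0, 0, 0, 1], [0, 0, -0.06, 0, 0, 0, 1], [0, 0, -0.1, 0, 0, 0, 1], [0, 0, -0.13, 0, 0, 0, 1], [0, 0, -0.15, 0, 0, 0, 1], [0, 0, -0.15, 0, 0, 0, 1], [0, 0, -0.15, 0, 0, 0, 1]])

```text
clock: 4.45
position: [0.5309, -0.2586, 0.2249]
tool_rot: [-3.141, -0.0, 1.938]
force: [0.4, 0.3, -5.3]
grip_width: 0.0149
finger_force: 78.3
```

```bash
python3 - <<'E'
from h import *
p=np.array([.6295,.161]); u=np.array([np.cos(1.7),np.sin(1.7)])
q=p-.094*u; a=q-.08*u
rows((*a,.225,1.7),(*q,.2,1.7))
c=get_calibration('wrist'); f=grab_frame('wrist'); cv2.imwrite('pics/w2.png',f[:,:,::-1]); np.savez('pics/w2.npz',**c)
cv2.imwrite('pics/w2c.png',f[:,:,::-1])
s=observe();
tu=np.array([np.cos(1.938),np.sin(1.938)])
print(pix(c,np.array([[*(s['position'][:2]+.094*tu),s['position'][2]-.1513+.167]])))
E
```

```text
t 4.45 pos [ 0.5309 -0.2586  0.2249] rpy [-3.1414e+00 -3.0000e-04  1.9380e+00] F [ 0.4  0.3 -5.3] w 0.0149 78.3086621761322
[0.374, 0.403, -0.0, -0.0, -0.0, 0.114]
[0.53, 0.441, 0.05, -0.0, -0.0, 0.114]
[[254.59329543  34.023418  ]]
```

View pics/w2.png

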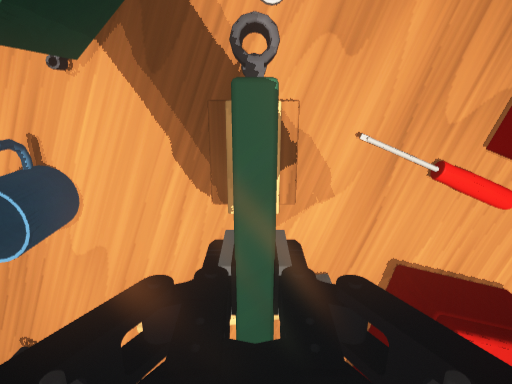

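The door is held straight in the jaw. The knuckle ring is centred at about (255,41), and the top edge spans rows 78 to 341.

play_rows(deltas=[[0.04, 0.04, 0, 0, 0, 0.01, 1], [0.09, 0.1, 0, 0, 0, 0.03, 1], [0.15, 0.16, 0, 0, 0, 0.05, 1], [0.21, 0.22, 0, 0, 0, 0.07, 1], [0.27, 0.28, 0, 0, 0, 0.09, 1], [0.32, 0.34, 0, 0, 0, 0.11, 1], [0.36, 0.38, 0, 0, 0, 0.114, 1], [0.374, 0.403, 0, 0, 0, 0.114, 1], [0.374, 0.403, 0, 0, 0, 0.114, 1], [0.374, 0.403, 0, 0, 0, 0.114, 1]])

```text
clock: 5.5
position: [0.6515, -0.013, 0.2246]
tool_rot: [-3.14, 0.001, 1.699]
force: [0.1, 0.1, -3.8]
grip_width: 0.0147
finger_force: 78.6
```

```bash
python3 - <<'E'
from h import *
c=dict(np.load('pics/w2.npz'))
r=R.from_euler('xyz',[np.pi,0,1.938]); P=np.array([.5309,-.2586,.2249])
for p,z in [((255,41),.2406),((255,78),.2586),((255,341),.2586)]: print(r.inv().apply(onz(c,*p,z)-P))
rows((.6417,.068,.2,1.7))
c=get_calibration('wrist'); f=grab_frame('wrist'); cv2.imwrite('pics/w3.png',f[:,:,::-1]); np.savez('pics/w3.npz',**c)
print(pix(c,np.array([[.6295,.161,.174]])))
E
```

```text
[ 9.17071057e-02  8.08446668e-05 -1.57000000e-02]
[ 7.79659634e-02  6.47619370e-05 -3.37000000e-02]
[-0.02663215  0.00013642 -0.0337    ]
t 5.5 pos [ 0.6515 -0.013   0.2246] rpy [-3.1404e+00  7.0000e-04  1.6985e+00] F [ 0.1  0.1 -3.8] w 0.0147 78.6497712135315
[0.163, 0.001, 0.049, -0.001, 0.0, -0.001]
[[ 255.4482571  -122.29240264]]
```

View pics/w3.png

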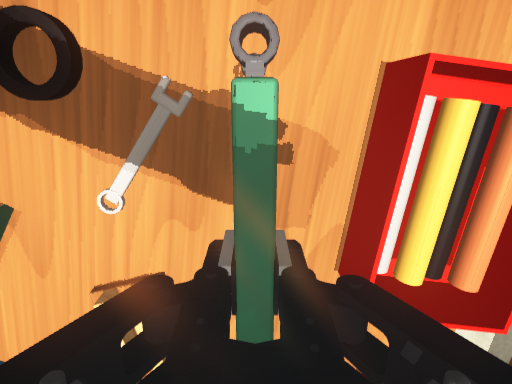

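The view shows the standoff: ring at (255,41), wrench at (145,140) and tray at (440,180), all clear of the door. The pins are still above the frame, so I'll move closer.

play_rows(deltas=[[0.02, 0, 0.01, 0, 0, 0, 1], [0.05, 0, 0.03, 0, 0, 0, 1], [0.085, 0, 0.049, 0, 0, 0, 1], [0.11, 0, 0.049, 0, 0, 0, 1], [0.12, 0, 0.049, 0, 0, 0, 1], [0.12, 0, 0.049, 0, 0, 0, 1], [0.12, 0, 0.049, 0, 0, 0, 1]])

```text
clock: 6.25
position: [0.6445, 0.0471, 0.2011]
tool_rot: [3.141, 0.0, 1.699]
force: [0.2, -0.4, -3.8]
grip_width: 0.0149
finger_force: 78.7
```

```bash
python3 - <<'E'
from h import *
p=np.array([.6295,.161]); u=np.array([np.cos(1.7),np.sin(1.7)])
rows((*(p-.093*u),.2,1.7))
c=get_calibration('wrist'); f=grab_frame('wrist'); np.savez('pics/w4.npz',**c)
t=grab_frame('top'); ct=get_calibration('top')
cv2.imwrite('pics/w4.png',f[:,:,::-1])
print(pix(c,np.array([[.6295,.161,.174],[.6295,.161,.056]])), pix(ct,np.array([[.6295,.161,.174],[.6295,.161,.056]])))
a=cv2.resize(f[0:120,195:315,::-1],None,fx=3.3,fy=3.3,interpolation=cv2.INTER_CUBIC)
b=cv2.resize(t[150:200,140:190,::-1],None,fx=7.92,fy=7.92,interpolation=cv2.INTER_CUBIC)
cv2.imwrite('pics/c4.png',np.hstack([a,b]))
E
```

```text
t 6.25 pos [0.6445 0.0471 0.2011] rpy [3.1410e+00 5.0000e-04 1.6988e+00] F [ 0.2 -0.4 -3.8] w 0.0149 78.73402833938599
[0.044, -0.001, 0.002, 0.0, 0.0, -0.001]
[[253.89066271   2.40858419]
 [254.11035669  41.88260862]] [[165.37696673 169.1776696 ]
 [174.03243922 178.37872618]]
```

View pics/c4.png

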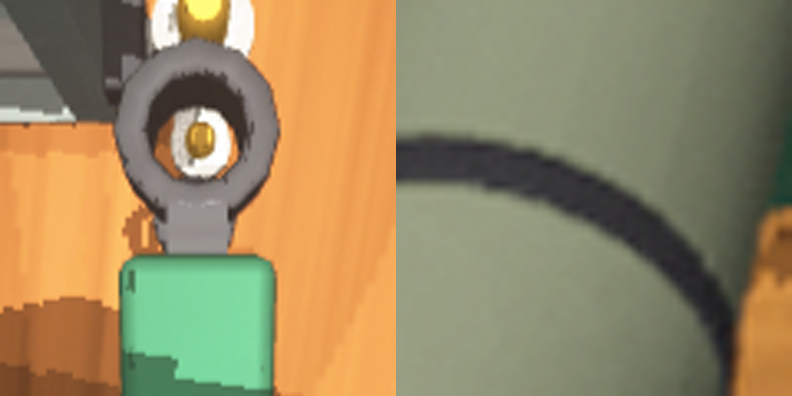

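The crop shows the lower brass pin through the knuckle bore at pixel (255.9,41.8) and the upper pin at about (256.3,3). Both are very close to the prediction.

```bash
python3 - <<'E'
from h import *
c=dict(np.load('pics/w4.npz'))
s=observe(); r=R.from_euler('xyz',s['tool_rot']); P=s['position']
for p,z in [((255.9,41.8),.056),((256.3,3),.175),((255,41),P[2]+.0157)]: 
    w=onz(c,*p,z); print(w,r.inv().apply(w-P)/.5)
E
```

```text
[0.6309779  0.16125441 0.056     ] [0.2307654  0.00211778 0.29006577]
[0.63070008 0.16065292 0.175     ] [0.22955886 0.00151632 0.0520659 ]
[0.63293078 0.13800954 0.21677305] [ 0.18404271  0.00022793 -0.03146474]
```

play_rows(deltas=[[0.012, 0, 0, 0, 0, 0, 1], [0.028, 0.001, 0, 0, 0, 0, 1], [0.042, 0.0015, 0, 0, 0, 0, 1], [0.0458, 0.0015, 0, 0, 0, 0, 1], [0.0458, 0.0015, 0.01, 0, 0, 0, 1], [0.0458, 0.0015, 0.02, 0, 0, 0, 1], [0.0458, 0.0015, 0.03, 0, 0, 0, 1], [0.0458, 0.0015, 0.03, 0, 0, 0, 1], [0.0458, 0.0015, 0.03, 0, 0, 0, 1], [0.0458, 0.0015, 0.03, 0, 0, 0, 1]])

```text
clock: 7.35
position: [0.6423, 0.0702, 0.1859]
tool_rot: [3.141, 0.0, 1.699]
force: [-0.7, 0.0, -3.8]
grip_width: 0.0153
finger_force: 78.6
```

play_rows(deltas=[[0, 0, 0.004, 0, 0, 0, 1], [0, 0, 0.008, 0, 0, 0, 1], [0, 0, 0.012, 0, 0, 0, 1], [0, 0, 0.016, 0, 0, 0, 1], [0, 0, 0.016, 0, 0, 0, 1], [0, 0, 0.016, 0, 0, 0, 1]])

```text
clock: 7.95
position: [0.6422, 0.0703, 0.1777]
tool_rot: [-3.142, 0.0, 1.699]
force: [0.9, 0.0, -3.2]
grip_width: 0.015
finger_force: 78.7
```

play_rows(deltas=[[0, 0, 0.004, 0, 0, 0, 1], [0, 0, 0.008, 0, 0, 0, 1], [0, 0, 0.01, 0, 0, 0, 1], [0, 0, 0.01, 0, 0, 0, 1]])

```text
clock: 8.35
position: [0.6421, 0.0703, 0.1725]
tool_rot: [-3.141, 0.0, 1.699]
force: [0.2, 0.6, -3.4]
grip_width: 0.015
finger_force: 78.7
```

play_rows(deltas=[[0, 0, 0.003, 0, 0, 0, 1], [0, 0, 0.006, 0, 0, 0, 1], [0, 0, 0.008, 0, 0, 0, 1], [0, 0, 0.01, 0, 0, 0, 1], [0, 0, 0.01, 0, 0, 0, 1]])

```text
clock: 8.85
position: [0.6421, 0.0703, 0.1676]
tool_rot: [-3.141, 0.0, 1.699]
force: [-0.1, 0.1, -4.3]
grip_width: 0.0149
finger_force: 78.7
```

play_rows(deltas=[[0, 0, 0.001, 0, 0, 0, 1], [0, 0, 0.002, 0, 0, 0, 1], [0, 0, 0.003, 0, 0, 0, 1], [0, 0, 0.003, 0, 0, 0, 1], [0, 0, 0.003, 0, 0, 0, 1]])

```text
clock: 9.35
position: [0.6422, 0.0703, 0.1663]
tool_rot: [3.142, -0.0, 1.699]
force: [-0.4, -0.4, -3.5]
grip_width: 0.0148
finger_force: 78.8
```

play_rows(deltas=[[0, 0, 0.001, 0, 0, 0, 1], [0, 0, 0.002, 0, 0, 0, 1], [0, 0, 0.003, 0, 0, 0, 1], [0, 0, 0.003, 0, 0, 0, 1]])

```text
clock: 9.75
position: [0.6426, 0.0702, 0.1656]
tool_rot: [3.14, -0.0, 1.699]
force: [-1.5, -2.0, 8.5]
grip_width: 0.0149
finger_force: 80.6
```

Contact came at the expected seating height. Now I'll release.

play_rows(deltas=[[0, 0, -0.001, 0, 0, 0, 0.75], [0, 0, -0.001, 0, 0, 0, 0.6], [0, 0, -0.001, 0, 0, 0, 0.4], [0, 0, -0.001, 0, 0, 0, 0.2], [0, 0, -0.001, 0, 0, 0, 0], [0, 0, -0.001, 0, 0, 0, 0], [0, 0, -0.001, 0, 0, 0, 0], [0, 0, -0.001, 0, 0, 0, 0]], newtons=20)

```text
clock: 10.55
position: [0.6422, 0.0703, 0.1652]
tool_rot: [-3.142, 0.0, 1.699]
force: [0.0, -0.2, 0.4]
grip_width: 0.0855
finger_force: 0.0
```

play_rows(deltas=[[0, 0, -0.04, 0, 0, 0, 0], [0, 0, -0.1, 0, 0, 0, 0], [0, 0, -0.2, 0, 0, 0, 0], [0, 0, -0.2, 0, 0, 0, 0], [0, 0, -0.2, 0, 0, 0, 0]])

```text
clock: 11.05
position: [0.6425, 0.0704, 0.2662]
tool_rot: [3.14, -0.0, 1.699]
force: [-0.3, -0.1, -0.9]
grip_width: 0.0852
finger_force: 0.0
```

```bash
python3 - <<'E'
from h import *
c=get_calibration('wrist'); f=grab_frame('wrist'); s=grab_frame('scene')
p=np.array([.6307,.161]); u=np.array([np.cos(1.7),np.sin(1.7)])
rows((.60,-.04,.28,1.7))
print(pix(c,np.array([[*p,.182],[*(p-.014*u),.2],[*(p-.174*u),.2]])))
cv2.imwrite('pics/c5.png',np.hstack([cv2.resize(f[:,:,::-1],(400,300)),cv2.resize(s[150:345,240:500,::-1],(400,300),interpolation=cv2.INTER_CUBIC)]))
E
```

```text
t 11.15 pos [0.6418 0.0705 0.2645] rpy [-3.1405e+00 -1.0000e-04  1.6993e+00] F [ 0.5 -0.7  0.3] w 0.0854 0.0
[-0.208, -0.111, -0.031, -0.001, -0.0, -0.0]
[[254.2816431   65.81988855]
 [254.32472985  87.03459826]
 [254.47602341 303.44841265]]
```

View pics/c5.png

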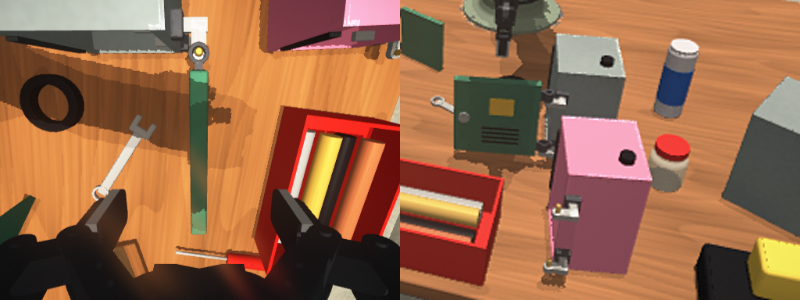

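The door hangs on both pins, standing open (wrist view: knuckle on the pin at (199,50), door straight to (199,232)). The scene view shows it level with its outer face towards +x. I'll plan the push on that face with the fingers shut.

```bash
cat >> h.py <<'E'
def push(th,off,z=.158,r=.12):
    u=np.array([np.cos(th),np.sin(th)]); n=np.array([u[1],-u[0]])
    return (*(np.array([.6307,.161])-r*u+off*n),z,th)
E
python3 -c "
from h import *
rows(push(1.7,.05,.265),push(1.7,.05))"
```

```text
t 11.15 pos [0.6418 0.0705 0.2645] rpy [-3.1405e+00 -1.0000e-04  1.6993e+00] F [ 0.5 -0.7  0.3] w 0.0854 0.0
[-0.058, 0.101, -0.001, -0.001, -0.0, -0.0]
[-0.058, 0.102, 0.213, -0.001, -0.0, -0.0]
```

play_rows(deltas=[[-0.058, 0.1, 0, 0, 0, 0, 1], [-0.058, 0.1, 0, 0, 0, 0, 1], [-0.058, 0.1, 0, 0, 0, 0, 1], [-0.058, 0.1, 0, 0, 0, 0, 1], [-0.058, 0.1, 0.05, 0, 0, 0, 1], [-0.058, 0.1, 0.11, 0, 0, 0, 1], [-0.058, 0.1, 0.17, 0, 0, 0, 1], [-0.058, 0.1, 0.213, 0, 0, 0, 1], [-0.058, 0.1, 0.213, 0, 0, 0, 1]])

```text
clock: 12.05
position: [0.6933, 0.0489, 0.156]
tool_rot: [-3.137, -0.0, 1.7]
force: [-0.4, 0.1, -0.6]
grip_width: -0.0001
finger_force: 0.0
```

```bash
python3 -c "
from h import *
rows(push(1.7,.035),push(1.7,.024),*[push(t,.0235) for t in (1.65,1.6,1.55,1.5,1.45,1.4,1.35,1.3)])"
```

```text
t 12.05 pos [0.6933 0.0489 0.156 ] rpy [-3.1370e+00 -5.0000e-04  1.6999e+00] F [-0.4  0.1 -0.6] w -0.0001 0.0
[-0.002, -0.025, -0.004, -0.002, -0.0, -0.0]
[-0.002, -0.047, -0.004, -0.002, -0.0, -0.0]
[-0.004, -0.06, -0.004, -0.002, -0.0, 0.024]
[-0.005, -0.073, -0.004, -0.002, -0.0, 0.048]
[-0.006, -0.085, -0.004, -0.002, -0.0, 0.072]
[-0.006, -0.097, -0.003, -0.002, -0.0, 0.095]
[-0.006, -0.109, -0.003, -0.002, 0.0, 0.119]
[-0.005, -0.121, -0.003, -0.002, 0.0, 0.143]
[-0.003, -0.133, -0.003, -0.002, 0.0, 0.167]
[-0.001, -0.145, -0.003, -0.002, 0.0, 0.191]
```

play_rows(deltas=[[-0.002, -0.025, -0.004, 0, 0, 0, 1], [-0.002, -0.047, -0.004, 0, 0, 0, 1], [-0.004, -0.06, -0.004, 0, 0, 0.024, 1], [-0.005, -0.073, -0.004, 0, 0, 0.048, 1], [-0.006, -0.085, -0.004, 0, 0, 0.072, 1], [-0.006, -0.097, -0.003, 0, 0, 0.095, 1], [-0.006, -0.109, -0.003, 0, 0, 0.119, 1], [-0.005, -0.121, -0.003, 0, 0, 0.143, 1], [-0.003, -0.133, -0.003, 0, 0, 0.167, 1], [-0.001, -0.145, -0.003, 0, 0, 0.191, 1]])

```text
clock: 13.05
position: [0.6235, 0.0388, 0.1618]
tool_rot: [3.14, -0.001, 1.297]
force: [0.8, 0.4, -0.2]
grip_width: 0.0002
finger_force: 0.1
```

```bash
python3 -c "
from h import *
rows(*[push(t,.0235) for t in (1.25,1.2,1.15,1.1,1.05,1.,.95,.9,.85,.8)])"
```

```text
t 13.05 pos [0.6235 0.0388 0.1618] rpy [ 3.1404e+00 -1.3000e-03  1.2975e+00] F [ 0.8  0.4 -0.2] w 0.0002 0.09013069560751319
[-0.003, -0.017, 0.008, 0.001, -0.001, 0.023]
[-0.004, -0.029, 0.008, 0.001, -0.001, 0.047]
[-0.005, -0.041, 0.008, 0.001, -0.001, 0.07]
[-0.005, -0.053, 0.008, 0.001, -0.001, 0.094]
[-0.005, -0.065, 0.008, 0.0, -0.001, 0.118]
[-0.004, -0.078, 0.008, 0.0, -0.001, 0.142]
[-0.002, -0.09, 0.008, 0.0, -0.001, 0.166]
[-0.0, -0.102, 0.008, 0.0, -0.001, 0.19]
[0.003, -0.114, 0.008, 0.0, -0.001, 0.214]
[0.006, -0.125, 0.008, 0.0, -0.001, 0.238]
```

play_rows(deltas=[[-0.003, -0.017, 0, 0, 0, 0.023, 1], [-0.004, -0.029, 0, 0, 0, 0.047, 1], [-0.005, -0.041, 0, 0, 0, 0.07, 1], [-0.005, -0.053, 0, 0, 0, 0.094, 1], [-0.005, -0.065, 0, 0, 0, 0.118, 1], [-0.004, -0.078, 0, 0, 0, 0.142, 1], [-0.002, -0.09, 0, 0, 0, 0.166, 1], [0, -0.102, 0, 0, 0, 0.19, 1], [0.003, -0.114, 0, 0, 0, 0.214, 1], [0.006, -0.125, 0, 0, 0, 0.238, 1]])

```text
clock: 14.05
position: [0.5641, 0.0586, 0.1617]
tool_rot: [-3.142, -0.002, 0.799]
force: [-0.4, -1.3, -0.5]
grip_width: -0.0
finger_force: 0.1
```

```bash
python3 -c "
from h import *
rows(*[push(t,.0235) for t in (.76,.72,.68,.64,.6,.56,.52,.48,.44,.4)])
f=grab_frame('wrist'); cv2.imwrite('pics/w6.png',f[:,:,::-1])"
```

```text
t 14.05 pos [0.5641 0.0586 0.1617] rpy [-3.1415e+00 -2.0000e-03  7.9910e-01] F [-0.4 -1.3 -0.5] w -0.0 0.1019562198780477
[-0.002, -0.01, 0.007, -0.0, -0.001, 0.019]
[-0.003, -0.019, 0.007, -0.0, -0.001, 0.038]
[-0.004, -0.029, 0.007, -0.0, -0.001, 0.057]
[-0.005, -0.039, 0.007, -0.0, -0.001, 0.076]
[-0.005, -0.049, 0.007, -0.0, -0.001, 0.095]
[-0.005, -0.059, 0.007, -0.0, -0.001, 0.114]
[-0.004, -0.068, 0.007, -0.0, -0.001, 0.133]
[-0.003, -0.078, 0.007, -0.0, -0.001, 0.152]
[-0.002, -0.088, 0.007, -0.0, -0.001, 0.171]
[0.0, -0.097, 0.007, -0.0, -0.001, 0.191]
```

View pics/w6.png

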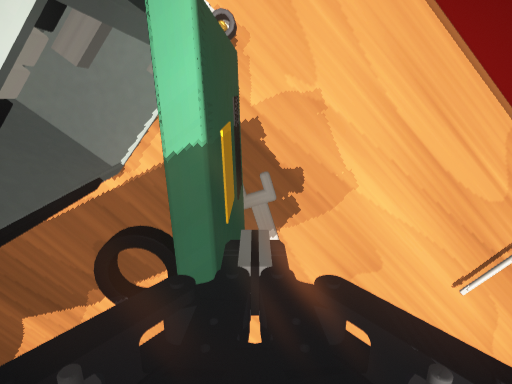

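The wrist view shows the door following the fingers: its edge runs (155,0)–(195,280), the fingers touch the outer face at (250,250), and the cabinet opening is ahead. I'll continue.

play_rows(deltas=[[-0.002, -0.01, 0, 0, 0, 0.019, 1], [-0.003, -0.019, 0, 0, 0, 0.038, 1], [-0.004, -0.029, 0, 0, 0, 0.057, 1], [-0.005, -0.039, 0, 0, 0, 0.076, 1], [-0.005, -0.049, 0, 0, 0, 0.095, 1], [-0.005, -0.059, 0, 0, 0, 0.114, 1], [-0.004, -0.068, 0, 0, 0, 0.133, 1], [-0.003, -0.078, 0, 0, 0, 0.152, 1], [-0.002, -0.088, 0, 0, 0, 0.171, 1], [0, -0.097, 0, 0, 0, 0.191, 1]])

```text
clock: 15.1
position: [0.5294, 0.0923, 0.1613]
tool_rot: [-3.141, -0.001, 0.401]
force: [0.5, -0.5, -0.5]
grip_width: -0.0002
finger_force: 0.1
```

```bash
python3 -c "
from h import *
rows(*[push(t,.0235) for t in (.37,.34,.31,.28,.26,.24,.22,.2,.18,.165)])"
```

```text
t 15.1 pos [0.5294 0.0923 0.1613] rpy [-3.1406e+00 -1.3000e-03  4.0050e-01] F [ 0.5 -0.5 -0.5] w -0.0002 0.12151210103183985
[-0.001, -0.008, 0.007, -0.0, -0.001, 0.015]
[-0.002, -0.015, 0.007, -0.001, -0.001, 0.029]
[-0.003, -0.022, 0.007, -0.001, -0.001, 0.043]
[-0.004, -0.03, 0.007, -0.001, -0.001, 0.058]
[-0.004, -0.035, 0.007, -0.001, -0.001, 0.067]
[-0.004, -0.04, 0.007, -0.001, -0.001, 0.077]
[-0.004, -0.044, 0.007, -0.001, -0.001, 0.086]
[-0.004, -0.049, 0.007, -0.001, -0.001, 0.096]
[-0.004, -0.054, 0.007, -0.001, -0.001, 0.105]
[-0.004, -0.058, 0.007, -0.001, -0.001, 0.112]
```

play_rows(deltas=[[-0.001, -0.008, 0, 0, 0, 0.015, 1], [-0.002, -0.015, 0, 0, 0, 0.029, 1], [-0.003, -0.022, 0, 0, 0, 0.043, 1], [-0.004, -0.03, 0, 0, 0, 0.058, 1], [-0.004, -0.035, 0, 0, 0, 0.067, 1], [-0.004, -0.04, 0, 0, 0, 0.077, 1], [-0.004, -0.044, 0, 0, 0, 0.086, 1], [-0.004, -0.049, 0, 0, 0, 0.096, 1], [-0.004, -0.054, 0, 0, 0, 0.105, 1], [-0.004, -0.058, 0, 0, 0, 0.112, 1]])

```text
clock: 16.1
position: [0.5162, 0.1178, 0.1603]
tool_rot: [3.142, -0.0, 0.165]
force: [0.3, -0.3, 1.1]
grip_width: -0.0002
finger_force: 0.5
```

play_rows(deltas=[[0, -0.003, 0, 0, 0, 0.007, 1], [0, -0.006, 0, 0, 0, 0.014, 1], [0, -0.009, 0, 0, 0, 0.018, 1], [0, -0.009, 0, 0, 0, 0.018, 1]])

```text
clock: 16.5
position: [0.5155, 0.1222, 0.1602]
tool_rot: [3.142, 0.0, 0.128]
force: [-0.0, -2.2, 0.2]
grip_width: -0.0002
finger_force: 0.4
```

play_rows(deltas=[[0, -0.001, 0, 0, 0, 0, 1], [0, -0.002, 0, 0, 0, 0, 1], [0, -0.003, 0, 0, 0, 0, 1], [0, -0.003, 0, 0, 0, 0, 1]])

```text
clock: 16.9
position: [0.5153, 0.1236, 0.1602]
tool_rot: [-3.142, 0.0, 0.128]
force: [-0.0, -1.1, 0.7]
grip_width: 0.0003
finger_force: 0.4
```

play_rows(deltas=[[0, -0.001, 0, 0, 0, 0, 1], [0, -0.002, 0, 0, 0, 0, 1], [0, -0.003, 0, 0, 0, 0, 1], [0, -0.003, 0, 0, 0, 0, 1]])

```text
clock: 17.3
position: [0.5152, 0.1247, 0.1603]
tool_rot: [3.141, -0.0, 0.128]
force: [-0.8, -2.9, 1.5]
grip_width: -0.0004
finger_force: 1.4
```

play_rows(deltas=[[0, -0.001, 0, 0, 0, 0, 1], [0, -0.002, 0, 0, 0, 0, 1], [0, -0.003, 0, 0, 0, 0, 1], [0, -0.003, 0, 0, 0, 0, 1]])

```text
clock: 17.7
position: [0.5152, 0.1248, 0.1603]
tool_rot: [3.139, -0.0, 0.127]
force: [0.1, -11.7, 0.3]
grip_width: -0.0003
finger_force: 5.1
```

```bash
python3 -c "
from h import *
rows(push(.128,.0235))
f=grab_frame('wrist')
g=cv2.inRange(cv2.cvtColor(f,cv2.COLOR_RGB2HSV),(55,80,30),(90,255,255)); np.save('pics/f7.npy',f)
c=get_calibration('wrist')
# inner top edge: left border of green per row
for r in (5,40,80,120,160):
    k=np.where(g[r])[0]; 
    if len(k):
        print(r,k.min(),k.max(),onz(c,k.min(),r,.2))
"
```

```text
t 17.7 pos [0.5152 0.1248 0.1603] rpy [ 3.1394e+00 -4.0000e-04  1.2680e-01] F [  0.1 -11.7   0.3] w -0.0003 5.133360655790966
[-0.002, 0.005, 0.005, 0.001, -0.0, -0.001]
5 150 204 [0.60828098 0.16710969 0.2       ]
40 154 226 [0.59911787 0.16562935 0.2       ]
80 158 234 [0.58794401 0.16400265 0.2       ]
120 162 231 [0.57596921 0.16225936 0.2       ]
160 166 210 [0.56310415 0.16038646 0.2       ]
```

The force rose to about 12 N with no further travel and the measured edge is in line with the cabinet, so the door is shut on its stop. I'll back off.

play_rows(deltas=[[0, 0.004, 0, 0, 0, 0, 1], [0, 0.015, 0, 0, 0, 0, 1], [0, 0.05, 0, 0, 0, 0, 1], [0, 0.1, 0, 0, 0, 0, 1], [0, 0.1, -0.06, 0, 0, 0, 1], [0, 0.1, -0.16, 0, 0, 0, 1], [0, 0.1, -0.26, 0, 0, 0, 1], [0, 0.1, -0.26, 0, 0, 0, 1], [0, 0.1, -0.26, 0, 0, 0, 1]])

```text
clock: 18.65
position: [0.5216, 0.0773, 0.2908]
tool_rot: [-3.14, -0.001, 0.129]
force: [-0.3, 0.4, -1.8]
grip_width: 0.0002
finger_force: 0.0
```

```bash
python3 -c "
from h import *
rows((.52,.07,.3,.128))
f=grab_frame('wrist'); s=grab_frame('scene')
c=get_calibration('wrist')
u=np.array([np.cos(.128),np.sin(.128)]);p=np.array([.6307,.161]);n=np.array([-u[1],u[0]])
print(pix(c,np.array([[*(p-.014*u+.008*n),.2],[*(p-.174*u+.008*n),.2],[*p,.182]])))
cv2.imwrite('pics/c7.png',np.hstack([cv2.resize(f[:,:,::-1],(400,300)),cv2.resize(s[150:300,300:500,::-1],(400,300),interpolation=cv2.INTER_CUBIC)]))
"
```

```text
t 18.65 pos [0.5216 0.0773 0.2908] rpy [-3.1404e+00 -1.4000e-03  1.2920e-01] F [-0.3  0.4 -1.8] w 0.0002 0.0
[-0.005, 0.014, -0.019, -0.001, -0.001, 0.001]
[[140.44631585  43.27900775]
 [160.65105395 255.38748719]
 [158.3213341   25.8317002 ]]
```

View pics/c7.png

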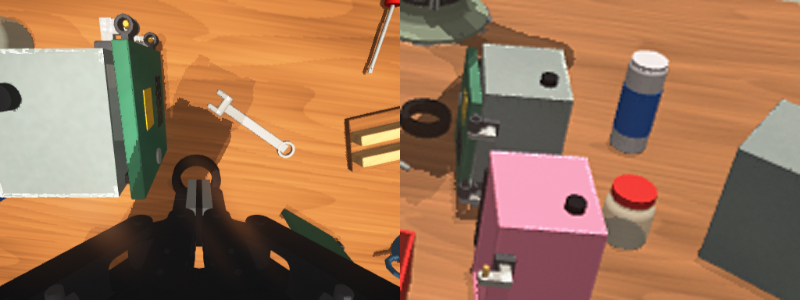

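The wrist view shows the door lying along the cabinet front, from (112,42) to (131,198), with its knuckles on the pins at (124,24). Nothing else has moved. One numeric check of the shut angle comes next.

```bash
python3 - <<'E'
from h import *
f=grab_frame('wrist'); c=get_calibration('wrist')
h=cv2.cvtColor(f,cv2.COLOR_RGB2HSV)
g=cv2.inRange(h,(55,80,30),(90,255,255)); w=cv2.inRange(h,(0,0,150),(179,45,255))
def fit(m,z,right):
    P=[]
    for r in range(85,235,5):
        k=np.where(m[r,:200])[0]
        if len(k): P.append(onz(c,k.max() if right else k.min(),r,z))
    P=np.array(P)[:,:2]; v=cv2.fitLine(P.astype(np.float32),cv2.DIST_HUBER,0,.001,.001).ravel()
    return np.arctan(v[1]/v[0]),v[2:]
a,b=fit(g,.2,False),fit(w,.21,True); print(a,b,a[0]-b[0])
n=np.array([-np.sin(b[0]),np.cos(b[0])]); print((a[1]-b[1])@n)
E
```

```text
(np.float32(0.16852102), array([0.53970444, 0.15441361], dtype=float32)) (np.float32(0.13284269), array([0.5382158 , 0.16184771], dtype=float32)) 0.035678327
-0.007565773
```

It's about 0.036 rad ajar, which is within tolerance but probably sprang back off the rubber. I'll nudge it once more, gently, and withdraw slowly.

```bash
python3 -c "
from h import *
rows(push(.13,.07,.16,.14),push(.13,.032,.16,.14))"
```

```text
t 18.8 pos [0.5208 0.077  0.2892] rpy [3.1416e+00 1.6000e-03 1.2850e-01] F [-0.5  0.   0.2] w -0.0001 0.0
[-0.04, 0.002, 0.259, 0.0, 0.001, -0.001]
[-0.04, -0.074, 0.259, 0.0, 0.001, -0.001]
```

play_rows(deltas=[[-0.04, 0.002, 0.06, 0, 0, 0, 1], [-0.04, 0.002, 0.15, 0, 0, 0, 1], [-0.04, 0.002, 0.23, 0, 0, 0, 1], [-0.04, 0.002, 0.259, 0, 0, 0, 1], [-0.04, -0.02, 0.259, 0, 0, 0, 1], [-0.04, -0.05, 0.259, 0, 0, 0, 1], [-0.04, -0.07, 0.259, 0, 0, 0, 1], [-0.04, -0.074, 0.259, 0, 0, 0, 1], [-0.04, -0.074, 0.259, 0, 0, 0, 1]])

```text
clock: 19.7
position: [0.497, 0.1116, 0.1614]
tool_rot: [-3.141, -0.001, 0.129]
force: [0.2, 0.0, 0.4]
grip_width: -0.0
finger_force: 0.0
```

play_rows(deltas=[[0, -0.002, 0, 0, 0, 0, 1], [0, -0.004, 0, 0, 0, 0, 1], [0, -0.006, 0, 0, 0, 0, 1], [0, -0.008, 0, 0, 0, 0, 1], [0, -0.01, 0, 0, 0, 0, 1], [0, -0.012, 0, 0, 0, 0, 1], [0, -0.014, 0, 0, 0, 0, 1], [0, -0.014, 0, 0, 0, 0, 1]])

```text
clock: 20.5
position: [0.4958, 0.1181, 0.1607]
tool_rot: [-3.142, 0.0, 0.128]
force: [-0.6, 0.7, -0.7]
grip_width: 0.0001
finger_force: 0.0
```

play_rows(deltas=[[0, -0.001, 0, 0, 0, 0, 1], [0, -0.002, 0, 0, 0, 0, 1], [0, -0.003, 0, 0, 0, 0, 1], [0, -0.004, 0, 0, 0, 0, 1], [0, -0.005, 0, 0, 0, 0, 1], [0, -0.005, 0, 0, 0, 0, 1]])

```text
clock: 21.1
position: [0.4955, 0.1205, 0.1607]
tool_rot: [3.142, 0.0, 0.128]
force: [-0.2, -0.4, 0.5]
grip_width: 0.0003
finger_force: 0.1
```

play_rows(deltas=[[0, -0.001, 0, 0, 0, 0, 1], [0, -0.002, 0, 0, 0, 0, 1], [0, -0.003, 0, 0, 0, 0, 1], [0, -0.003, 0, 0, 0, 0, 1]])

```text
clock: 21.5
position: [0.4954, 0.1219, 0.1608]
tool_rot: [3.141, -0.0, 0.128]
force: [0.1, -0.8, 1.1]
grip_width: 0.0002
finger_force: 0.4
```

play_rows(deltas=[[0, -0.001, 0, 0, 0, 0, 1], [0, -0.002, 0, 0, 0, 0, 1], [0, -0.002, 0, 0, 0, 0, 1]])

```text
clock: 21.8
position: [0.4953, 0.122, 0.1608]
tool_rot: [3.14, -0.0, 0.128]
force: [1.5, -6.8, -0.7]
grip_width: 0.0
finger_force: 3.6
```

play_rows(deltas=[[0, -0.001, 0, 0, 0, 0, 1], [0, -0.0015, 0, 0, 0, 0, 1], [0, -0.0015, 0, 0, 0, 0, 1]])

```text
clock: 22.1
position: [0.4953, 0.1221, 0.1608]
tool_rot: [3.139, -0.0, 0.127]
force: [1.1, -10.9, -1.8]
grip_width: -0.0004
finger_force: 5.7
```

Against the stop. Now I'll ease off slowly.

play_rows(deltas=[[0, 0.001, 0, 0, 0, 0, 1], [0, 0.002, 0, 0, 0, 0, 1], [0, 0.003, 0, 0, 0, 0, 1], [0, 0.004, 0, 0, 0, 0, 1], [0, 0.005, 0, 0, 0, 0, 1], [0, 0.007, 0, 0, 0, 0, 1], [0, 0.012, 0, 0, 0, 0, 1], [0, 0.03, 0, 0, 0, 0, 1], [0, 0.06, 0, 0, 0, 0, 1], [0, 0.1, 0, 0, 0, 0, 1]])

```text
clock: 23.1
position: [0.5016, 0.073, 0.1607]
tool_rot: [3.141, -0.0, 0.129]
force: [0.4, 0.3, 0.5]
grip_width: 0.0002
finger_force: 0.0
```

play_rows(deltas=[[0, 0, -0.06, 0, 0, 0, 1], [0, 0, -0.16, 0, 0, 0, 1], [0, 0, -0.26, 0, 0, 0, 1], [0.04, 0, -0.26, 0, 0, 0, 1], [0.04, 0, -0.26, 0, 0, 0, 1], [0.04, 0, -0.26, 0, 0, 0, 1]])

```text
clock: 23.7
position: [0.5212, 0.0754, 0.2905]
tool_rot: [3.141, 0.001, 0.127]
force: [-0.7, 0.2, -0.5]
grip_width: -0.0001
finger_force: 0.0
```

```bash
python3 - <<'E'
from h import *
f=grab_frame('wrist'); c=get_calibration('wrist')
h=cv2.cvtColor(f,cv2.COLOR_RGB2HSV)
g=cv2.inRange(h,(55,80,30),(90,255,255)); w=cv2.inRange(h,(0,0,150),(179,45,255))
def fit(m,z,right):
    P=[]
    for r in range(85,235,5):
        k=np.where(m[r,:200])[0]
        if len(k): P.append(onz(c,k.max() if right else k.min(),r,z))
    P=np.array(P)[:,:2]; v=cv2.fitLine(P.astype(np.float32),cv2.DIST_HUBER,0,.001,.001).ravel()
    return np.arctan(v[1]/v[0]),v[2:]
a,b=fit(g,.2,False),fit(w,.21,True); print(a,b,a[0]-b[0])
n=np.array([-np.sin(b[0]),np.cos(b[0])]); print((a[1]-b[1])@n); s=observe(); print(s['force'],s['position'])
E
```

```text
(np.float32(0.156093), array([0.5459901 , 0.15651396], dtype=float32)) (np.float32(0.13230604), array([0.53797555, 0.16200677], dtype=float32)) 0.023786962
-0.006502085
[-0.07350815  0.01593565 -0.08089117] [0.5208969  0.07544501 0.29032553]
```

```bash
python3 -c "
from workcell import *
print(job_done())"
```

```text
the job is handed in; nothing more can be done
None
```

The green door hangs on both pins and is shut to about 0.02 rad (limit 0.07), released, with nothing else touched; the job is handed in at about 24 s, and no verdict came back.

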